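Open the dead-weight gluing press and take out the bonded arm shell

TASK

The glue on the arm shell in the gluing press has set: swing the press's weighted arm up by its handle and over its balance point, ease it down until the counterweight rests on its rubber stop by itself (the stop is adjustable, so feel for it: do not let the arm drop or fling over, do not force the weight down on the stop, and do not press the foot down on the shell), and let go. Then lift the shell out of the nest and set it down gently, dome up, inside the empty white tray. Leave the other things on the bench where they are.

Things in the scene. Friction and masses are not known exactly. Their poses are not given: they have to be found in the camera images.
- press_stand: press bolted down: base plate 90 x 330 x 10 mm (local x -45 to 45, y -120 to 210), clevis with pivot 100 mm above the origin, black nest at y=+140 mm, rubber-capped stop at y=-93 mm. Origin on the bench under the pivot; x along the pivot axis, away from the handle side; y from pivot to nest. Nest: pedestal 34 wide (x), 96 long, top at z=35 mm, a lip rising 8 mm past each end of the shell
- press_arm (a joint): arm angle (rad): 0 closed, arm level along +y of press_stand, foot on the shell; grows as the end rises and goes over; 1.57 upright. Falls shut below its balance near 0.85, falls open above; rests where the counterweight meets the stop, anywhere from 1.55 to 2.05, set anew each time. 2 to 4 N at the handle lifts it from closed, or holds it back near the stop; the stop's rubber gives only 2 or 3 mm
- press_handle (a point): middle of the handle: black sleeve, 16 mm diameter, 62 mm long, turning freely on a cross pin at the arm's end, 200 mm from the pivot, parallel to the pivot axis; it reaches from 12 to 74 mm to the robot's side (-x of press_stand) of the arm's middle, this point 45 mm. The arm is a bar 16 mm wide, 22 mm deep, ending 18 mm past the handle's axis
- counterweight: steel disc stack 52 mm in diameter, 32 mm high, on a stalk on the arm; origin at its centre, 50 mm along the arm from the pivot and 90 mm above it when closed. Its rim comes down on the rubber stop when the arm is open
- shell: half arm skin, a closed dome with rounded ends, 53 x 103 x 26 mm, 60 g, lying dome up; origin at the centre of its underside, y along its length, z up. Its sides lean in: widest (53 mm) at the underside, 44 mm 10 mm higher; it overhangs the nest's pedestal by 9 mm on either side, so fingers can reach past its lower edge
- tray: empty white tray fixed to the bench, 120 x 190 x 28 mm outside, walls and floor 3 mm; origin at the centre of its underside, y along its length
- drop_bottle: small white squeeze bottle with blue nozzle, 30 mm in diameter, 95 mm high; bystander
- marker_pen: white marker with red cap, 17 x 135 x 16 mm, lying; bystander
- note_pad: yellow-green pad of sticky notes 78 x 77 x 20 mm; bystander
- tape_roll: small dark roll of tape, 53 mm across, 19 mm high; bystander
- helmet_shell: large blue dome 189 x 175 x 92 mm; bystander
Things that resemble listed ones, but are neither listed nor needed, are in the scene too. What is shaped like the shell but pink is not meant.

How it is judged:
On the way:
1. the arm rests open on its stop by itself, released, with the shell still in the nest (value of joint press_arm above 1.5 rad and velocity of joint press_arm between -0.05 and 0.05 rad/s and contact force between counterweight and anything else above 1 N and contact force between the fingers and anything else below 0.1 N and distance of shell from where it was at the start of the episode below 0.01 m), for 0.3 s.
At the end, for the whole second after the job is handed in: the arm stands open and still on its stop (angle above 1.5 rad) and the shell lies still on the tray's floor, dome up (within 9 degrees), inside the walls, let go (value of joint press_arm above 1.5 rad and velocity of joint press_arm between -0.05 and 0.05 rad/s and x of shell in the frame of tray between -0.057 and 0.057 m and y of shell in the frame of tray between -0.092 and 0.092 m and height (world z) of shell below 0.008 m and angle between shell's own z axis and vertical below 0.15 rad and linear speed of shell below 0.02 m/s); the robot touches nothing.
It fails at once if the arm drops, slams or is flung (faster than 1.5 rad/s, 0.3 m/s at the handle) (velocity of joint press_arm above 1.5 rad/s or velocity of joint press_arm below -1.5 rad/s).
It fails at once if the counterweight is forced onto the stop, or otherwise loaded, with more than 25 N (contact force between counterweight and anything else above 25 N).
It fails at once if the arm is pressed down on the shell with more than 20 N (contact force between press_arm and shell above 20 N).
It fails at once if the shell is dropped or flung (faster than 0.8 m/s) (linear speed of shell above 0.8 m/s).
It fails at once if a bystander is moved by more than 30 mm (distance of any of drop_bottle, marker_pen, note_pad, tape_roll, helmet_shell from where it was at the start of the episode above 0.03 m).
It also fails if it takes over 72 s, if anything falls off the work surface, if the arm or the gripper's body presses on something with over 40 N, if the wrist force passes 120 N, or if a joint passes its speed limit or range.

ROBOT

A 7-joint arm with a two-finger parallel gripper is mounted at the origin on a cart in front of the work surface, level with it; the furniture and walls round the work are solid. World frame = base frame: x ahead of the robot, y to its left, z up, the work surface at z = 0. Lengths are in m, angles in rad, forces in N, time in s.
With the tool pointing down it reaches from about 0.425 to 0.825 m from the base axis. Payload 3.6 kg.
Tool frame: the origin (TCP) lies where the fingers leave the gripper's body, on its centre line; the fingertips stand 73 mm ahead of it and the grasp point (between the pads) lies 54 mm ahead of it; z points along the fingers, y is the line along which they close (so a half turn about z gives the same grasp; the last joint's range is limited). The gripper opens to 85 mm and grips with 20 to 120 N. Pads are 22 mm wide; open, the fingers measure 114 mm over their backs; the gripper's body (76 mm by 85 mm) begins 54 mm behind the grasp point. The pads swing forward as they close: fully open they stand 13 mm farther back than shut.
Start: joints at [1.097, 0.615, -0.013, 1.423, 0.008, 1.103, -0.04], TCP at [0.281, -0.586, 0.304] pointing down, gripper open.
Joint ranges: [-3.12, 3.12], [-0.3, 2.06], [-1.34, 1.32], [0.26, 2.42], [-1.36, 4.5], [0.01, 1.98], [-2.84, 2.84]. Speed limits (rad/s): [2.79, 2.79, 3.14, 3.14, 3.14, 3.14, 3.14].

INTERFACE

Orientations are given as a unit quaternion [x, y, z, w].
In Python, from station import arm, snapshot, camera_info, ticket gives the robot as it stands. Calls block until the motion is done:
- arm.movep(position, orientation): joint-space move of the TCP to a pose.
- arm.line_to(position, velocity=0.15, ori=None): straight line of the TCP; ori=None keeps the orientation; velocity is the mean speed in m/s.
- arm.move_j(angles): joint-space move.
- arm.move_gripper(opening, effort=None): opening from 0.0 (shut) to 1.0 (fully open); effort is the grip in N (None keeps the last); returns when the fingers have stopped.
- arm.pause(seconds).
- arm.ik(position, orientation): joint angles nearest the present ones, or None.
- snapshot(name): name is "side" or "top" or "wrist"; returns the picture (384x512x3 uint8, blue, green, red); there is no depth.
- camera_info(name): a dict with "fx", "fy", "cx", "cy" (pixels), "dist_coeffs" ([k1, k2, p1, p2, k3] as OpenCV has them; the pictures are not rectified), "R" (3x3) and "t" (3): a world point X has camera coordinates R X + t; the wrist camera has in their place "T_tool_cam" (4x4, takes a point from camera to tool coordinates, whose origin is the TCP and whose axes are the flange's). Camera axes: x right, y down, z forward; pixel columns grow to the right and rows downward; lengths in m; the calibration is good to about 2 mm. A picture is of the moment at which its call begins: read the wrist's pose just before it. camera_info takes no time and is no camera call.
A pose or a line that the arm cannot do raises arm.MotionError and nothing moves.
- ticket.finish_job(): hands the job in; it is judged then, once.
Readings, each from a call of its own:
- arm.read_time(): time.
- arm.read_joint_positions(): joint angles.
- arm.read_dq(): joint speeds.
- arm.read_effort(): joint torques, N m.
- arm.read_tool_pos(): TCP position.
- arm.read_eef_rot(): TCP orientation.
- arm.read_ft_force(): force on the tool from outside, world axes, zero at the start.
- arm.read_wrist_torque(): the same for the moment, N m.
- arm.read_opening(): opening from 0.0 (shut) to 1.0 (fully open).
- arm.read_finger_force(): force on a finger pad.
Only numpy, scipy, OpenCV 4.12 (cv2) and the standard library are available. Lean on these libraries where they do the work, as an engineer would, in place of code of your own. Each camera call takes 0.05 s, during which the arm holds its last target. There are 200 camera calls.

## Working session

There is one attempt and no reset: what is moved stays moved. The work goes in short steps, each a Python script; the robot and the scene stay as the last script left them, time stands still between calls to the robot, and variables do not carry over. Pictures are saved under pics/ and viewed, at most 10 in all, crops included, and the job is handed in when it is done.

```bash
mkdir -p pics; ls; python3 - <<'E'
from station import arm,snapshot,camera_info
import cv2,numpy as np
for n in("side","top","wrist"):
    cv2.imwrite(f"pics/{n}0.png",snapshot(n)); c=camera_info(n); print(n,{k:np.round(np.array(v),4).tolist() for k,v in c.items()})
print(arm.read_eef_rot(),arm.read_tool_pos(),arm.read_time())
a=cv2.imread("pics/side0.png");b=cv2.imread("pics/top0.png")
E
```

```text
pics
side {'fx': 348.0944, 'fy': 348.0944, 'cx': 255.8344, 'cy': 193.6191, 'dist_coeffs': [-0.109, 0.0, 0.0, 0.0, 0.0], 'R': [[-0.9998, -0.0126, -0.0139], [0.0071, 0.4285, -0.9035], [0.0174, -0.9034, -0.4284]], 't': [0.5421, 0.155, 1.0621]}
top {'fx': 427.6303, 'fy': 427.6303, 'cx': 254.0343, 'cy': 187.7645, 'dist_coeffs': [-0.1495, 0.0, 0.0, 0.0, 0.0], 'R': [[0.0298, -0.9995, -0.0063], [-0.9791, -0.028, -0.2016], [0.2013, 0.0122, -0.9795]], 't': [-0.1011, 0.5262, 1.0961]}
wrist {'fx': 270.3688, 'fy': 270.3688, 'cx': 256.6641, 'cy': 192.5648, 'dist_coeffs': [-0.0055, 0.0, 0.0, 0.0, 0.0], 'T_tool_cam': [[-0.0003, -0.9584, -0.2854, 0.0732], [1.0, -0.0004, 0.0001, 0.0], [-0.0002, -0.2854, 0.9584, -0.0709], [0.0, 0.0, 0.0, 1.0]]}
[ 9.75032836e-01  2.22058393e-01 -2.33873273e-04 -9.92199907e-04] [ 0.28125638 -0.5854955   0.30298426] 0.15
```

View pics/top0.png

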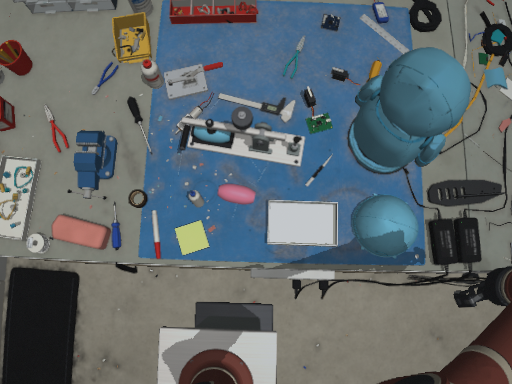

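View pics/side0.png

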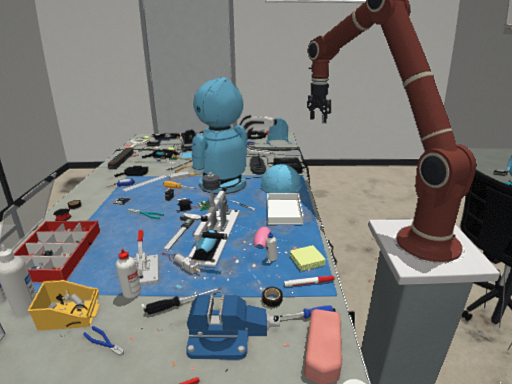

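```bash
python3 - <<'E'
import cv2,numpy as np
t=cv2.imread("pics/top0.png")[80:260,160:350];s=cv2.imread("pics/side0.png")[160:280,150:310]
t=cv2.resize(t,None,fx=4,fy=4,interpolation=cv2.INTER_CUBIC)[:600];cv2.imwrite("pics/tc.png",t)
cv2.imwrite("pics/sc.png",cv2.resize(s,None,fx=5,fy=5,interpolation=cv2.INTER_CUBIC))
E
```

```text
(no output)
```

View pics/tc.png

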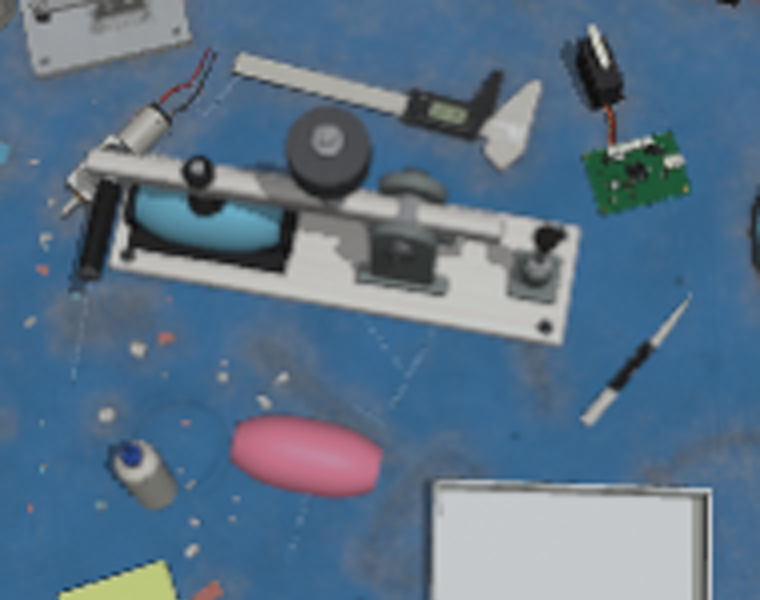

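View pics/sc.png

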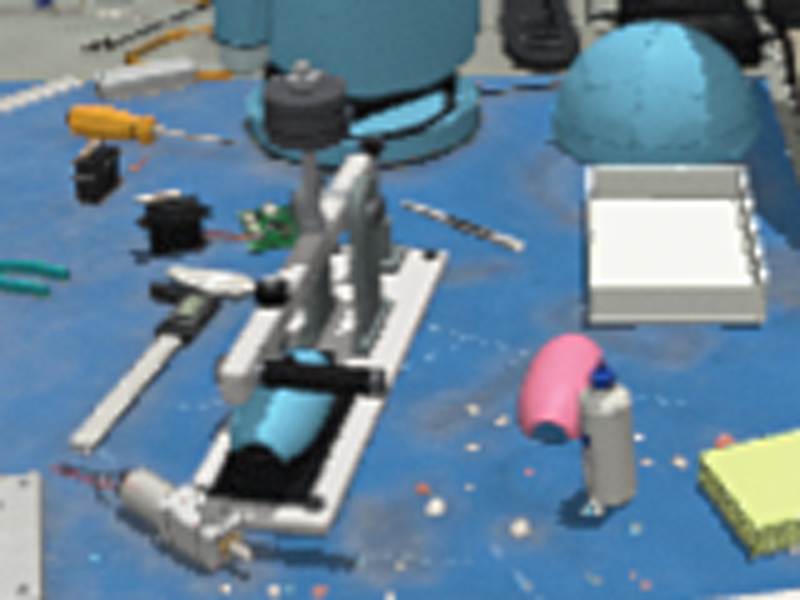

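```bash
cat > h.py <<'E'
import cv2,numpy as np
from station import arm,snapshot,camera_info
def ray(n,px):
    c=camera_info(n);K=np.array([[c["fx"],0,c["cx"]],[0,c["fy"],c["cy"]],[0,0,1]])
    u=cv2.undistortPoints(np.array([[px]],float),K,np.array(c["dist_coeffs"]))[0,0]
    R=np.array(c["R"]);t=np.array(c["t"]);return -R.T@t,R.T@np.array([u[0],u[1],1])
def onz(n,px,z):
    o,d=ray(n,px);return o+d*(z-o[2])/d[2]
def tri(p,q):
    o1,d1=ray("top",p);o2,d2=ray("side",q)
    s=np.linalg.lstsq(np.c_[d1,-d2],o2-o1,rcond=None)[0];a=o1+s[0]*d1;b=o2+s[1]*d2
    return (a+b)/2,np.linalg.norm(a-b)
def proj(n,X):
    c=camera_info(n);K=np.array([[c["fx"],0,c["cx"]],[0,c["fy"],c["cy"]],[0,0,1]])
    return cv2.projectPoints(np.array([X],float),cv2.Rodrigues(np.array(c["R"]))[0],np.array(c["t"]),K,np.array(c["dist_coeffs"]))[0][0,0]
E
python3 - <<'E'
from h import *
np.set_printoptions(precision=4,suppress=True)
P=[onz("top",p,.01) for p in((305,137),(300,165.75),(188,147))]
L=np.array([(45,-120),(-45,-120),(-45,210)])/1000.
A=np.array(P)[:,:2];print(A,[np.linalg.norm(A[i]-A[i-1]) for i in(1,2)])
H=(L-L.mean(0)).T@(A-A.mean(0));th=np.arctan2(H[0,1]-H[1,0],H[0,0]+H[1,1])
R=np.array([[np.cos(th),-np.sin(th)],[np.sin(th),np.cos(th)]]);o=A.mean(0)-R@L.mean(0)
print("stand",o,th,"resid",A-(L@R.T+o))
for p,q in(((186.25,125),(202.4,234.8)),((182.5,148.75),(227,236))):
    X,e=tri(p,q);print("handle end",X,e,"local",R.T@(X[:2]-o))
im=cv2.imread("pics/top0.png")
hsv=cv2.cvtColor(im,cv2.COLOR_BGR2HSV);m=((hsv[...,1]<50)&(hsv[...,2]>110)).astype(np.uint8)
m[:190]=0;m[255:]=0;m[:,:255]=0;m[:,350:]=0
c=max(cv2.findContours(m,0,2)[0],key=cv2.contourArea)
q=cv2.approxPolyDP(c,5,True)[:,0];print(q.tolist());W=np.array([onz("top",x,.028) for x in q.astype(float)])[:,:2];print(W,W.mean(0),np.linalg.norm(W-np.roll(W,1,0),axis=1))
# shell blue
s=((hsv[...,0]>88)&(hsv[...,0]<106)&(hsv[...,1]>60)&(hsv[...,2]>140)).astype(np.uint8);s[:120]=0;s[150:]=0;s[:,:185]=0;s[:,240:]=0
c=max(cv2.findContours(s,0,2)[0],key=cv2.contourArea);print("shell px",cv2.boundingRect(c),cv2.minAreaRect(c))
S=R@[0,.14]+o;print("nest",S,proj("top",[*S,.05]),proj("side",[*S,.05]))
for l,z in((( -.045,.2),.1),((-.014,.2),.1),((-.076,.2),.1)):
    print(proj("top",[*(R@l+o),z]),proj("side",[*(R@l+o),z]))
E
```

```text
[[ 0.6907 -0.227 ]
 [ 0.605  -0.213 ]
 [ 0.6515  0.1075]] [np.float64(0.08687028448836359), np.float64(0.32390117110870886)]
stand [ 0.6654 -0.1031] -0.1475817472398641 resid [[-0.0015  0.0015]
 [ 0.0017  0.0022]
 [-0.0002 -0.0037]]
handle end [0.6849 0.1002 0.101 ] 0.000848507024239759 local [-0.0106  0.204 ]
handle end [0.6179 0.1058 0.1007] 0.0018883403043543055 local [-0.0776  0.1997]
[[268, 200], [268, 244], [337, 245], [337, 202]]
[[ 0.5011 -0.1245]
 [ 0.3812 -0.1274]
 [ 0.3832 -0.3134]
 [ 0.5008 -0.3139]] [ 0.4416 -0.2198] [0.1894 0.1199 0.186  0.1176]
shell px (194, 129, 35, 11) ((211.0299835205078, 134.28997802734375), (34.648231506347656, 8.485281944274902), 8.13010311126709)
nest [0.686  0.0353] [212.2808 131.5446] [206.6126 237.7355]
[185.0085 137.5653] [214.9086 235.2701]
[187.4757 126.6993] [203.9029 234.3917]
[182.5259 148.5742] [226.05   236.1491]
```

```bash
cat >> h.py <<'E'
from scipy.spatial.transform import Rotation as Ro
TH=-.1476;O=np.array([.6654,-.1031,0]);PX=np.array([np.cos(TH),np.sin(TH),0]);PY=np.array([-np.sin(TH),np.cos(TH),0]);Z=np.array([0,0,1.])
def W(x,y,z): return O+PX*x+PY*y+Z*z
def quat(yt):
    yt=np.array(yt,float);zt=-Z;return Ro.from_matrix(np.c_[np.cross(yt,zt),yt,zt]).as_quat()
QH=quat(PY)
def hp(th,r=.2): return W(-.045,r*np.cos(th),.1+r*np.sin(th)+.054)
def F(): return np.array(arm.read_ft_force())
E
python3 - <<'E'
from h import *
np.set_printoptions(precision=3,suppress=True)
for q in(QH,quat(-PY)):
    for th in(0,.5,1,1.5,2.05):
        j=arm.ik(hp(th),q);print(th,hp(th),j if j is None else np.array(j))
for s in(1,-1):
    for p in(W(0,.14,.11),W(0,.14,.3)): j=arm.ik(p,quat(s*PX));print(s,j if j is None else np.array(j))
    for yt in([1,0,0],[-1,0,0]):
        j=arm.ik([.4416,-.2198,.1],quat(yt));print('tray',yt,j if j is None else np.array(j))
print(arm.read_time())
t=arm.read_time();p=np.array(arm.read_tool_pos());arm.line_to(p+[0,0,.001],.03);print("1mm step",arm.read_time()-t,np.array(arm.read_tool_pos())-p,F())
arm.movep([.45,-.1,.36],QH)
print(arm.read_time(),F())
h=hp(0);arm.move_gripper(.5)
arm.movep(h+[0,0,.08],QH);print(arm.read_time(),F())
cv2.imwrite("pics/top1.png",cv2.resize(snapshot("top")[60:210,140:340],None,fx=4,fy=4));cv2.imwrite("pics/wr1.png",snapshot("wrist"))
E
```

```text
0 [0.65  0.101 0.154] [ 0.179  0.88  -0.683  1.536  0.637  0.958  0.721]
0.5 [0.647 0.077 0.25 ] [ 0.246  0.77  -0.747  1.472  0.554  1.118  0.818]
1 [0.637 0.01  0.322] [ 0.358  0.676 -0.754  1.424  0.472  1.227  0.978]
1.5 [ 0.623 -0.082  0.353] [ 0.49   0.624 -0.712  1.403  0.412  1.266  1.172]
2.05 [ 0.607 -0.188  0.331] [ 0.645  0.65  -0.692  1.415  0.422  1.227  1.335]
0 [0.65  0.101 0.154] [-0.242  0.787  0.095  1.551 -0.093  0.808 -1.828]
0.5 [0.647 0.077 0.25 ] [-0.162  0.666  0.016  1.487 -0.012  0.988 -1.86 ]
1 [0.637 0.01  0.322] [-0.051  0.578  0.001  1.439 -0.001  1.124 -1.769]
1.5 [ 0.623 -0.082  0.353] [ 0.076  0.541  0.036  1.418 -0.02   1.183 -1.604]
2.05 [ 0.607 -0.188  0.331] [ 0.216  0.57   0.085  1.431 -0.05   1.143 -1.41 ]
1 [ 0.073  0.896 -0.292  1.472  0.312  0.82  -0.477]
1 [ 0.133  0.71  -0.422  1.297  0.292  1.194 -0.453]
tray [1, 0, 0] [ 0.551  0.703 -0.201  2.056  0.327  0.413  0.096]
tray [-1, 0, 0] [ 0.176  0.728  0.369  2.067 -0.586  0.449 -2.145]
-1 [ 0.436  1.166 -1.153  1.459  1.094  1.239  2.14 ]
-1 [ 0.417  0.914 -1.151  1.286  0.819  1.432  2.325]
tray [1, 0, 0] [ 0.551  0.703 -0.201  2.056  0.327  0.413  0.096]
tray [-1, 0, 0] [ 0.176  0.728  0.369  2.067 -0.586  0.449 -2.145]
0.15
1mm step 0.25 [-0.     0.     0.001] [-0.671  0.277 -0.607]
2.275 [-0.469 -0.045 -0.284]
3.95 [ 0.501 -0.08   0.196]
```

View pics/wr1.png

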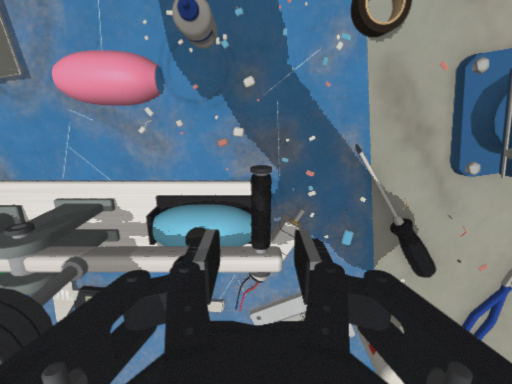

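```bash
python3 - <<'E'
from h import *
np.set_printoptions(precision=2,suppress=True)
h=hp(0);arm.line_to(h+[0,0,.003],.08);print(F())
arm.move_gripper(.0,20);f0=F();print("closed",arm.read_opening(),arm.read_finger_force(),f0,arm.read_time())
z0=arm.read_tool_pos()[2]-h[2]
r=.2
for th in np.arange(.03,1.441,.0705):
    arm.line_to(hp(th,r)+[0,0,.003],.07)
    f=F();er=PY*np.cos(th)+Z*np.sin(th);et=-PY*np.sin(th)+Z*np.cos(th)
    print("%.2f r=%.4f"%(th,r),"rad %.1f tan %.1f ax %.1f"%(f@er,f@et,f@PX))
    if abs(f@er)>6: r+=.0005*np.sign(f@er)
    if np.linalg.norm(f)>40 or arm.read_opening()<.1: print("abort");break
print(arm.read_time(),arm.read_opening(),r)
cv2.imwrite("pics/side2.png",cv2.resize(snapshot("side")[140:290,150:310],None,fx=4,fy=4));open("r.txt","w").write(str(r))
E
```

```text
[ 0.34 -0.37 -0.07]
closed 0.17584120297236372 21.949722468852997 [-0.22  0.81  2.11] 5.5083
0.03 r=0.2000 rad 3.0 tan -2.4 ax 1.6
0.10 r=0.2000 rad 2.8 tan -3.1 ax 2.4
0.17 r=0.2000 rad 4.7 tan -1.7 ax 2.8
0.24 r=0.2000 rad 3.8 tan -2.1 ax 2.8
0.31 r=0.2000 rad 4.9 tan -2.4 ax 1.6
0.38 r=0.2000 rad 5.2 tan -1.6 ax 2.4
0.45 r=0.2000 rad 6.4 tan -1.2 ax 1.8
0.52 r=0.2005 rad 5.2 tan -1.5 ax 2.3
0.59 r=0.2005 rad 6.8 tan -1.2 ax 1.8
0.66 r=0.2010 rad 6.3 tan 0.3 ax 1.7
0.73 r=0.2015 rad 5.7 tan -1.1 ax 2.1
0.81 r=0.2015 rad 5.2 tan 0.3 ax 0.5
0.88 r=0.2015 rad 5.3 tan -0.1 ax 2.1
0.95 r=0.2015 rad 5.9 tan 0.3 ax 1.9
1.02 r=0.2015 rad 5.6 tan -0.2 ax 0.9
1.09 r=0.2015 rad 6.6 tan 1.2 ax 0.8
1.16 r=0.2020 rad 5.6 tan 1.4 ax 0.6
1.23 r=0.2020 rad 4.5 tan 2.0 ax -0.8
1.30 r=0.2020 rad 3.4 tan 2.2 ax -0.1
1.37 r=0.2020 rad 2.3 tan 1.7 ax -0.6
1.44 r=0.2020 rad -0.3 tan 2.6 ax -1.1
12.7583 0.17973997577482764 0.202
```

View pics/side2.png

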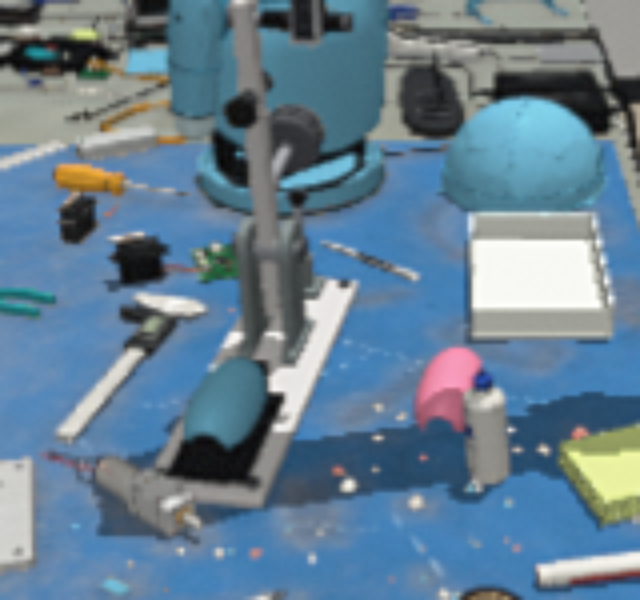

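```bash
python3 - <<'E'
from h import *
r=.202;th=1.44;hist=[];log=[]
while th<2.1:
    th+=.006
    arm.line_to(hp(th,r)+[0,0,.003],.03)
    er=PY*np.cos(th)+Z*np.sin(th);et=-PY*np.sin(th)+Z*np.cos(th)
    f=np.mean([F() for _ in range(3)],0);log.append("%.3f:%.1f/%.1f"%(th,f@et,f@er))
    if f@et<1.3:
        arm.pause(.15);f=np.mean([F() for _ in range(3)],0);log.append("check %.1f"%(f@et))
        if f@et<1.0: break
    if abs(f@er)>7: r+=.0005*np.sign(f@er)
print(log,r,arm.read_time())
E
```

```text
['1.446:2.9/-2.4', '1.452:1.9/-2.8', '1.458:2.2/-4.5', '1.464:2.4/-5.9', '1.470:2.9/-6.6', '1.476:2.6/-7.0', '1.482:2.1/-6.4', '1.488:2.2/-5.4', '1.494:3.9/-6.6', '1.500:2.9/-5.9', '1.506:3.3/-5.2', '1.512:2.2/-4.2', '1.518:2.6/-4.7', '1.524:2.2/-4.3', '1.530:2.8/-5.2', '1.536:1.9/-4.6', '1.542:2.9/-5.1', '1.548:2.0/-4.8', '1.554:3.5/-5.3', '1.560:2.8/-5.3', '1.566:2.3/-5.3', '1.572:2.6/-5.4', '1.578:3.1/-5.2', '1.584:2.3/-4.5', '1.590:3.2/-4.8', '1.596:2.1/-4.8', '1.602:2.3/-4.9', '1.608:2.6/-5.0', '1.614:4.1/-5.0', '1.620:2.8/-5.5', '1.626:2.3/-5.2', '1.632:2.4/-5.3', '1.638:2.9/-5.2', '1.644:3.4/-5.3', '1.650:2.9/-5.8', '1.656:2.3/-4.7', '1.662:3.2/-4.3', '1.668:3.5/-5.6', '1.674:2.9/-5.2', '1.680:3.2/-5.9', '1.686:3.4/-4.6', '1.692:2.4/-4.9', '1.698:4.0/-5.0', '1.704:3.1/-5.2', '1.710:3.9/-5.1', '1.716:2.8/-5.2', '1.722:3.4/-5.9', '1.728:2.9/-4.8', '1.734:3.6/-5.0', '1.740:2.5/-6.1', '1.746:2.3/-5.5', '1.752:1.0/-4.4', 'check 0.9'] 0.2015 25.9583
```

```bash
python3 - <<'E'
from h import *
r=.2015;th=1.752
for _ in range(3):
    th+=.003;arm.line_to(hp(th,r)+[0,0,.003],.03)
    et=-PY*np.sin(th)+Z*np.cos(th);f=np.mean([F() for _ in range(4)],0)@et;print(th,f)
    if f<.3: break
arm.move_gripper(.5);print(F(),arm.read_time());arm.pause(.4)
cv2.imwrite("pics/side3.png",cv2.resize(snapshot("side")[140:290,150:310],None,fx=4,fy=4))
p=np.array(arm.read_tool_pos());arm.line_to(p+[0,0,.06],.1);print(F())
a=snapshot("top");cv2.imwrite("pics/top3.png",a)
E
```

```text
1.755 0.4077525964818274
1.7579999999999998 0.9008513288073612
1.7609999999999997 0.18149580995397374
[ 0.44103505 -1.04292556 -0.15173043] 27.0917
[ 0.09329242 -0.1492045   0.21635074]
```

View pics/side3.png

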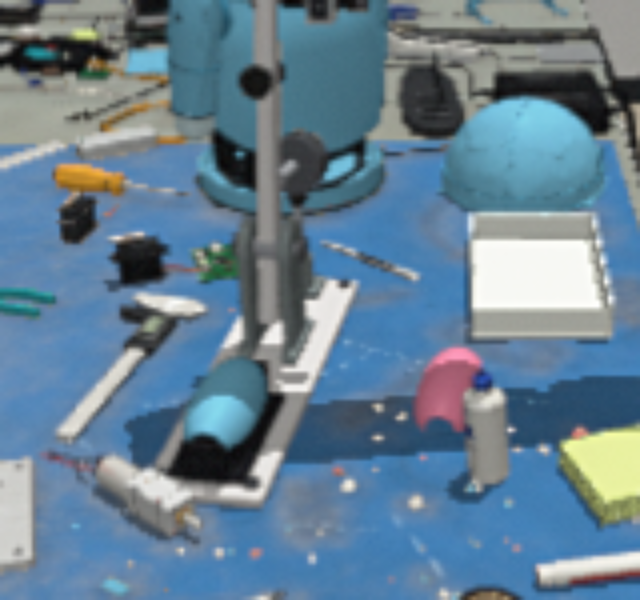

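```bash
python3 - <<'E'
from h import *
np.set_printoptions(precision=4,suppress=True)
QS=quat(PX)
arm.line_to(W(-.08,.14,.38),.2);arm.move_gripper(.85);arm.movep(W(0,.14,.22),QS)
print(arm.read_time(),arm.read_tool_pos())
p=np.array(arm.read_tool_pos());Rt=Ro.from_quat(arm.read_eef_rot()).as_matrix()
im=snapshot("wrist");cv2.imwrite("pics/wr4.png",im)
c=camera_info("wrist");K=np.array([[c["fx"],0,c["cx"]],[0,c["fy"],c["cy"]],[0,0,1]]);T=np.array(c["T_tool_cam"])
hsv=cv2.cvtColor(im,cv2.COLOR_BGR2HSV);print(hsv.shape)
# where the expected shell ends/sides project
for l in((0,.14),(0,.19),(0,.09),(.0265,.14),(-.0265,.14)):
    X=W(*l,.035);C=np.linalg.inv(T)@np.r_[Rt.T@(X-p),1];print(l,cv2.projectPoints(C[None,:3],np.zeros(3),np.zeros(3),K,np.array(c["dist_coeffs"]))[0][0,0])
E
```

```text
31.0667 [0.6861 0.0356 0.2205]
(384, 512, 3)
(0, 0.14) [255.9243 189.5377]
(0, 0.19) [255.917  138.0428]
(0, 0.09) [255.9311 235.8094]
(0.0265, 0.14) [282.7883 189.545 ]
(-0.0265, 0.14) [229.053  189.5308]
```

View pics/wr4.png

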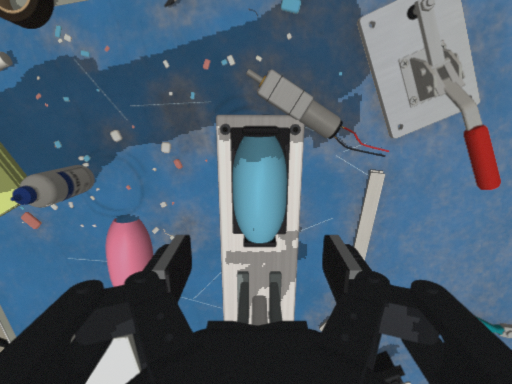

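```bash
python3 - <<'E'
from h import *
np.set_printoptions(precision=4,suppress=True)
arm.move_gripper(.78);print(arm.read_opening())
b=W(.0036,.14,0)
arm.line_to(b+[0,0,.125],.12);arm.line_to(b+[0,0,.092],.06);print(F())
z=.092;f0=F()[2]
while z>.070:
    z-=.002;arm.line_to(b+[0,0,z],.05);f=F()-[0,0,f0]
    if abs(f[2])>3: break
print("touch",z,f,arm.read_tool_pos(),arm.read_time())
if z>.0705 and f[2]>0:
    z=arm.read_tool_pos()[2]+.0225;arm.line_to(b+[0,0,z],.08)
    arm.move_gripper(0,25);print("grip",arm.read_opening(),arm.read_finger_force(),F(),arm.read_tool_pos(),arm.read_time())
    cv2.imwrite("pics/wr5.png",snapshot("wrist"))
E
```

```text
0.7801451988473953
[ 0.1174 -0.5866  0.6918]
touch 0.07399999999999998 [-2.911  -1.4417  8.1726] [0.6897 0.0349 0.076 ] 35.2417
grip 0.5924818121455179 25.748451898698477 [-1.0019 -0.5895  3.5177] [0.6891 0.0348 0.0984] 35.9917
```

```bash
python3 - <<'E'
from h import *
np.set_printoptions(precision=4,suppress=True)
p=np.array(arm.read_tool_pos())
arm.move_gripper(.70);arm.line_to(p-[0,0,.0035],.05)
arm.move_gripper(0,30);print("grip",arm.read_opening(),arm.read_finger_force(),F(),arm.read_tool_pos())
arm.line_to(p+[0,0,.012],.04);print(arm.read_opening(),arm.read_finger_force(),F(),arm.read_time())
cv2.imwrite("pics/wr5.png",snapshot("wrist"))
E
```

```text
grip 0.5926353592183132 31.25376339216018 [-0.1418  0.1607  1.1661] [0.6892 0.0348 0.0951]
0.5884743843769354 31.249423474946525 [-0.6146  0.0457 -1.3905] 37.3333
```

View pics/wr5.png

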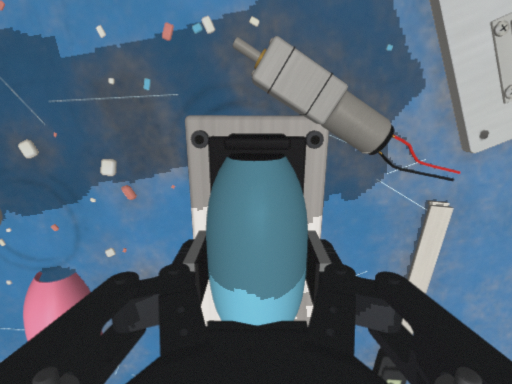

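```bash
python3 - <<'E'
from h import *
np.set_printoptions(precision=4,suppress=True)
p=np.array(arm.read_tool_pos());QT=quat([1,0,0])
arm.line_to([p[0],p[1],.24],.12);arm.line_to([.46,.0,.25],.18)
arm.movep([.4416,-.2198,.2],QT);print(arm.read_opening(),arm.read_time())
arm.line_to([.4416,-.2198,.085],.1);f0=F()[2];z=.085
while z>.062:
    z-=.0015;arm.line_to([.4416,-.2198,z],.04);f=F()[2]-f0
    if f>3: break
print("touch",z,f,arm.read_tool_pos(),arm.read_opening(),arm.read_time())
E
```

```text
0.5932670480609612 40.9583
touch 0.0715 9.95675391468403 [ 0.4417 -0.2198  0.0726] 0.5911553270424051 44.5083
```

```bash
python3 - <<'E'
from h import *
arm.line_to([.4416,-.2198,.0732],.03)
for o in (.61,.63,.66,.72): arm.move_gripper(o)
print(arm.read_opening(),F());arm.pause(.2)
arm.line_to([.4416,-.2198,.2],.1)
arm.movep([.43,.05,.35],quat([1,0,0]));print(F(),arm.read_time())
a=snapshot("top")[60:260,160:350];b=snapshot("side")[130:290,150:310]
cv2.imwrite("pics/fin.png",np.hstack([cv2.resize(a,(400,421)),cv2.resize(b,(400,421))]))
E
```

```text
0.7165545872078837 [-0.14097238 -0.22517195  0.50674277]
[-1.44037859 -0.25036069  0.00791368] 48.4333
```

View pics/fin.png

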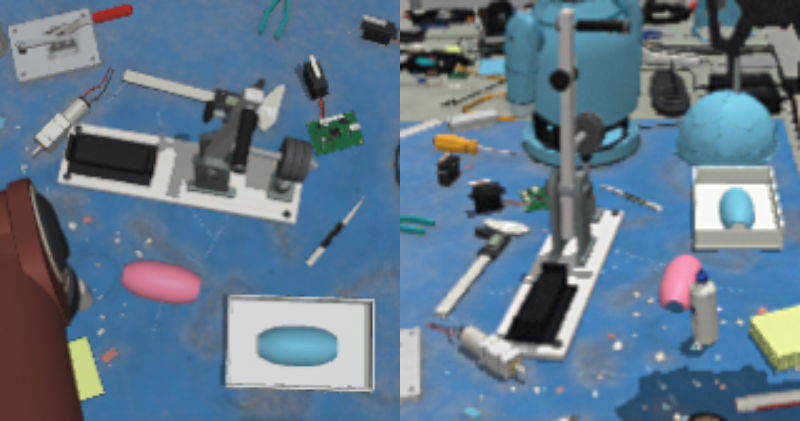

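The picture shows the shell dome up in the tray (left half, around 297,345), the nest empty, the press arm standing open and the bystanders where they were.

```bash
python3 -c "
from station import arm,ticket
arm.pause(.3);print(ticket.finish_job())"
```

```text
the job is handed in; nothing more can be done
None
```

The job is handed in at about 49 s on the robot's clock: the press arm rests open on its stop (felt at about 1.76 rad), the shell lies dome up near the middle of the white tray, and the last pictures show no bystander moved; no verdict was returned.

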